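Hook the lid onto the food warmer

TASK

Close the steel food warmer with the long rectangular lid: hook one short edge of the lid under the warmer's overhanging lip, then rotate the other end down so that the lid lies flat and fully home on the ledge inside the raised rim, and let go. Leave the small lid where it is.

Things in the scene. Friction and masses are not known exactly. Their poses are not given: they have to be found in the camera images.
- long_lid_bar (a point): Centre of the wooden grip bar (18 mm thick in x, 90 long in y, 24 high) of the long lid: a flat steel plate 190 (x) by 150 (y) by 6 mm, 0.3 to 0.5 kg, on the table. The bar crosses its middle on two posts, 30 mm clear of the plate; this point is 48 mm above the plate's underside. Balanced, same either way round: either 150 mm edge may be hooked. z: up from the plate.
- warmer_seat (a point): Seat centre of the food warmer, a fixed steel box 230 (x) by 190 mm (y). Seat: level ledge 100 mm above the table, 30 to 40 mm wide round an open well, in a recess 214 (x) by 174 mm (y) whose walls stand 20 mm above it; lip at the -x end, nearest the robot. Lid home: flat on the ledge, one edge under the lip, bar centre 48 mm above this point, within 12 mm in x, y. z up.
- warmer_lip (a point): Middle of the underside of the lip's free edge, 71 mm to -x of the seat centre, 24 mm above the seat. Same axes as the seat. The lip is a plate 5 mm thick, full width, overhanging the recess by 36 mm (to the wall at -x). The lid cannot go in level: tilt it about 15 degrees, lip-side edge low, bring that edge down past the lip, push it under (to -x) by 24 mm, lower the other end.
- small_lid_bar (a point): Centre of the bar of the small lid, a bystander that does not fit: a like steel plate with a wooden bar, but only 120 by 110 mm, bar 70 mm long, lying flat on the table, this point 48 mm above the table. To be left where it is.
Mind the look-alikes: they are no part of the job. Leave any purple look-alike of the part that bears long_lid_bar alone.

How it is judged:
At the end, for the whole second after the job is handed in: The long lid rests flat on the warmer's ledge with one short edge under the lip: bar centre within 18 mm of the seat centre in x and y and 42 to 54 mm above the seat, tilt under 0.1 rad, lid aligned with the warmer within 0.2 rad (either way round), at rest (z of long_lid_bar in the frame of warmer_seat between 0.042 and 0.054 m and x of long_lid_bar in the frame of warmer_seat between -0.018 and 0.018 m and y of long_lid_bar in the frame of warmer_seat between -0.018 and 0.018 m and angle between long_lid_bar's own z axis and vertical below 0.1 rad and angle between the x axis of long_lid_bar and the x axis of warmer_seat, either way round below 0.2 rad and linear speed of long_lid below 0.02 m/s); the robot touches nothing.
It fails at once if the small lid is moved by more than 40 mm (distance of small_lid_bar from where it was at the start of the episode above 0.04 m).
It also fails if it takes over 42 s, if anything falls off the work surface, if the arm or the gripper's body presses on something with over 40 N, if the wrist force passes 120 N, or if a joint passes its speed limit or range.

ROBOT

A 7-joint arm with a two-finger parallel gripper is mounted at the origin on the work surface. World frame = base frame: x ahead of the robot, y to its left, z up, the work surface at z = 0. Lengths are in m, angles in rad, forces in N, time in s.
With the tool pointing down it reaches from about 0.425 to 0.925 m from the base axis. Payload 6.8 kg.
Tool frame: the origin (TCP) lies at the very end of the fingers, on their centre line; the grasp point (between the pads) lies 19 mm behind it; z points along the fingers, y is the line along which they close (so a half turn about z gives the same grasp; the last joint's range is limited). The gripper opens to 85 mm and grips with 20 to 120 N. Pads are 22 mm wide; open, the fingers measure 114 mm over their backs; the gripper's body (76 mm by 85 mm) begins 54 mm behind the grasp point. The pads swing forward as they close: fully open they stand 13 mm farther back than shut.
Start: joints at [-1.266, 0.477, 0.022, 1.555, -0.011, 1.109, -0.083], TCP at [0.271, 0.618, 0.231] pointing down, gripper open.
Joint ranges: [-2.96, 2.96], [-0.34, 2.1], [-1.41, 1.46], [0.24, 2.44], [-1.37, 4.51], [0.17, 1.92], [-2.96, 2.96]. Speed limits (rad/s): [2.39, 2.39, 3.14, 3.14, 3.14, 3.14, 3.14].

INTERFACE

Orientations are given as a rotation vector (axis times angle).
In Python, from bench import r gives the robot as it stands.
- The arm moves only by the shell command python3 -m jog 'ROWS' [FORCE]. ROWS is JSON, a list of rows, each an object of numbers: "fingers": the finger opening in m, from 0 to 0.0854; "x", "y", "z": the shift along the tool's x, y, z in m; "rx", "ry", "rz": the turn, a rotation vector about the tool's x, y, z in degrees. In form: [{"fingers": .., "x": .., "y": .., "z": .., "rx": .., "ry": .., "rz": ..}, ...]. A call has 1 to 8 rows; each row shifts and turns the commanded pose from where the row before left it, along the tool's axes as they then stand; what a row does not reach is not made up. A row lasts 1/8 s, in which the tool goes at most 62.5 mm and 10.7 degrees, less where a joint would pass 70% of its speed; a pose out of reach is approached as far as the arm can. A call is refused whole if a number of a shift passes 0.0625 or a number of a turn 10.7, either way. A call with a gripper value outside its range is refused whole. The fingers move at their own pace and stop on an object; FORCE is the grip in N (left out, the last holds). Time passes only in rows, so rows that do not move let the fingers close. It gives the time, the measured TCP pose, the force, the opening and the grip force at its end, in the units of the state.
- r.get_obs(): the state, without advancing time (a new reading comes with each control period).
- r.grab_frame(name): name is "scene" or "side" or "wrist"; returns (picture, depth): 480x640x3 uint8, red, green, blue; 480x640 float32, m along the optical axis (not along the pixel's ray), 0 where there is no reading.
- r.get_calibration(name): a dict with "mtx" (3x3 intrinsics, pixels), "extrinsics" (4x4, takes a point from camera to world coordinates). Camera axes: x right, y down, z forward; pixel columns grow to the right and rows downward; lengths in m; the calibration is good to about 2 mm. A picture is of the moment at which its call begins: read the wrist's pose just before it. get_calibration takes no time and is no camera call; for the wrist camera it gives the pose at the moment of the call.
- r.hand_in(): hands the job in; it is judged then, once.
Trained networks look in the newest picture that a camera, given by its name, has taken for a name from the list of things; names that differ only in an ending like _2 or _b are one class to them, and where a whole thing is asked for, a point or a joint stands for the part that bears it (a point fixed in the world has none). Each returns a list of dicts, best first, with "score" (0 to 1); they miss things now and then, are a little off and sometimes report something else, mostly with a low value. They report only what shows in the picture. A call takes as long as a camera call. They do not tell look-alikes from the thing itself.
- r.search_frame(target, camera): "xyz" ([x, y, z] in m, in world coordinates, good to about 4 mm: the middle of the surface that is visible of it).
- r.landmark_of(target, camera): "xyz" ([x, y, z] in m, in world coordinates, good to about 4 mm: a listed point, or the origin of a listed thing).
The state is a dict: "clock": time; "joints": joint angles; "qvel": joint speeds; "tau": joint torques, N m; "tcp_pos": TCP position; "orientation": TCP orientation; "contact_force": force on the tool from outside, world axes, zero at the start; "moment": the same for the moment, N m; "grip_width": finger opening in m; "gripper_force": force on a finger pad.
Only numpy, scipy, OpenCV 4.12 (cv2) and the standard library are available. Lean on these libraries where they do the work, as an engineer would, in place of code of your own. Each camera call takes 0.05 s, during which the arm holds its last target. There are 200 camera calls.

## Working session

There is one attempt and no reset: what is moved stays moved. The work goes in short steps, Python scripts to look and compute and a shell command to move; the robot and the scene stay as the last step left them, time stands still between calls to the robot, and variables do not carry over. Pictures are saved under pics/ and viewed, at most 10 in all, crops included, and the job is handed in when it is done.

```bash
ls; mkdir -p pics; python3 - <<'E'
from bench import r
import cv2,numpy as np
np.set_printoptions(precision=4,suppress=True)
o=r.get_obs();print({k:np.round(v,3) for k,v in o.items()})
ims=[]
for c in ["scene","side"]:
    p,d=r.grab_frame(c);cv2.imwrite(f"pics/{c}0.png",p[:,:,::-1])
    for t in ["long_lid_bar","warmer_seat","warmer_lip","small_lid_bar"]:
        for q in r.landmark_of(t,c): print(c,t,np.round(q["xyz"],3),round(q["score"],2))
    k=r.get_calibration(c);print(k["mtx"],k["extrinsics"])
E
```

```text
pics
{'clock': np.float64(0.0), 'joints': array([-1.266,  0.478,  0.022,  1.556, -0.011,  1.109, -0.083]), 'qvel': array([ 0.001,  0.002, -0.   ,  0.   ,  0.001,  0.   , -0.002]), 'tau': array([  0.   , -59.645,   1.608, -28.12 ,   0.013,   0.009,   0.   ]), 'tcp_pos': array([0.271, 0.618, 0.23 ]), 'orientation': array([-0.644, -3.075,  0.003]), 'contact_force': array([0.413, 0.484, 0.883]), 'moment': array([ 0.076, -0.016,  0.   ]), 'gripper_force': np.float64(0.0), 'grip_width': np.float64(0.086)}
scene long_lid_bar [0.254 0.364 0.052] 0.84
scene long_lid_bar [0.553 0.299 0.048] 0.71
scene warmer_seat [ 0.559 -0.014  0.104] 0.82
scene warmer_lip [ 0.49  -0.029  0.126] 0.8
scene small_lid_bar [ 0.578 -0.29   0.051] 0.91
[[525.0465   0.     321.7363]
 [  0.     525.0465 238.1591]
 [  0.       0.       1.    ]] [[ 0.6816  0.5187 -0.5161  1.0234]
 [ 0.7317 -0.4791  0.4849 -0.5441]
 [ 0.0043 -0.7081 -0.7061  0.9037]
 [ 0.      0.      0.      1.    ]]
side long_lid_bar [0.555 0.303 0.048] 0.92
side long_lid_bar [0.248 0.362 0.053] 0.77
side warmer_seat [ 0.557 -0.01   0.102] 0.92
side warmer_lip [ 0.487 -0.026  0.122] 0.56
side small_lid_bar [ 0.578 -0.295  0.04 ] 0.97
[[573.3926   0.     330.9401]
 [  0.     573.3926 236.406 ]
 [  0.       0.       1.    ]] [[ 0.7036 -0.5174  0.4871 -0.0894]
 [-0.7105 -0.5036  0.4914 -0.4805]
 [-0.0089 -0.6919 -0.722   0.8436]
 [ 0.      0.      0.      1.    ]]
```

View pics/scene0.png

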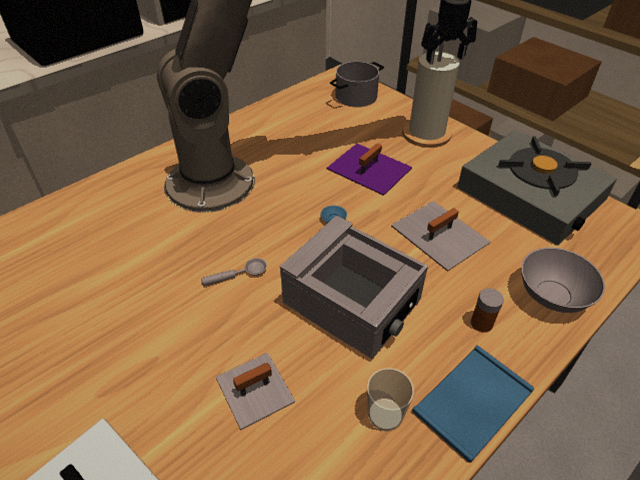

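View pics/side0.png

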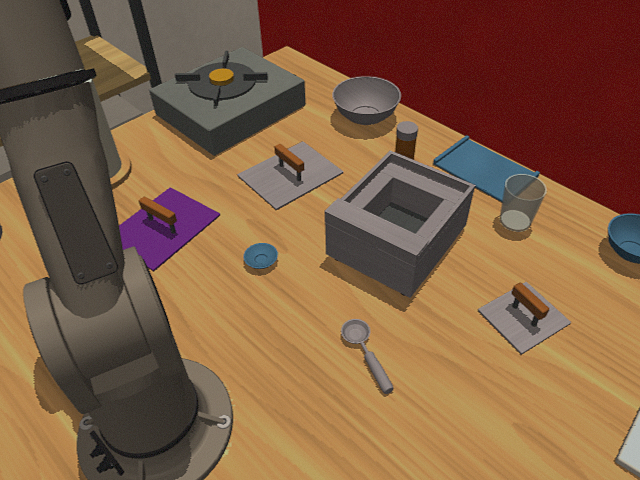

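The long_lid_bar candidates in the scene view are a purple plate at (370,167) and a steel plate at (441,233). The smaller steel plate at (255,388) is the small lid. The steel one at (441,233) fits, because it is bare steel, larger, and not purple. Next I measure yaws and make the confirming crop.

```bash
cat > h.py <<'E'
from bench import r
import cv2,numpy as np
np.set_printoptions(precision=4,suppress=True)
def cloud(c):
    p,d=r.grab_frame(c);k=r.get_calibration(c);K=k["mtx"];E=np.array(k["extrinsics"])
    v,u=np.mgrid[:480,:640]
    P=np.stack([(u-K[0,2])/K[0,0]*d,(v-K[1,2])/K[1,1]*d,d],-1)@E[:3,:3].T+E[:3,3]
    P[d==0]=9
    return p,P
def rect(pts):
    (c,s,a)=cv2.minAreaRect((pts*1000).astype(np.float32))
    return np.round(c,1),np.round(s,1),round(a,1)
def near(P,x,y,rad): return np.hypot(P[...,0]-x,P[...,1]-y)<rad
E
python3 - <<'E'
from h import *
for c in ["scene","side"]:
    p,P=cloud(c); z=P[...,2]
    m=near(P,.554,.301,.09)&(z>.04)&(z<.08)
    q=P[m]; print(c,"bar",len(q),rect(q[:,:2]),np.percentile(q[:,2],[50,95]))
    hsv=cv2.cvtColor(p,cv2.COLOR_RGB2HSV)
    m=near(P,.554,.301,.15)&(z<.02)&(hsv[...,1]<60)
    m=cv2.morphologyEx(m.astype(np.uint8),cv2.MORPH_OPEN,np.ones((5,5)))>0
    q=P[m]; print(" plate",len(q),rect(q[:,:2]),np.median(q[:,2]))
    m=near(P,.558,-.012,.17)&(z>.09)&(z<.14)
    m=cv2.morphologyEx(m.astype(np.uint8),cv2.MORPH_OPEN,np.ones((3,3)))>0
    q=P[m]; print(" warmer",len(q),rect(q[:,:2]),np.percentile(q[:,2],[5,50,95,99]))
    if c=="scene":
        cv2.imwrite("pics/crop1.png",cv2.resize(p[140:360,270:510,::-1],None,fx=2.5,fy=2.5,interpolation=cv2.INTER_CUBIC))
E
```

```text
scene bar 342 (array([551. , 295.4]), array([93.2, 20.4]), 85.6) [0.0578 0.0617]
 plate 2877 (array([549.2, 296.7]), array([154. , 192.4]), 85.5) 0.0059571486772026505
 warmer 7114 (array([554.8, -16.1]), array([232.7, 195.3]), 9.6) [0.0952 0.1033 0.1302 0.1317]
side bar 394 (array([551.3, 297.4]), array([93.8, 20.9]), 84.7) [0.058 0.062]
 plate 3202 (array([555.8, 297.3]), array([157.3, 197.9]), 84.6) 0.0064388385548419524
 warmer 8094 (array([557.5, -14.3]), array([236.7, 191.9]), 9.6) [0.0954 0.1103 0.1305 0.1316]
```

View pics/crop1.png

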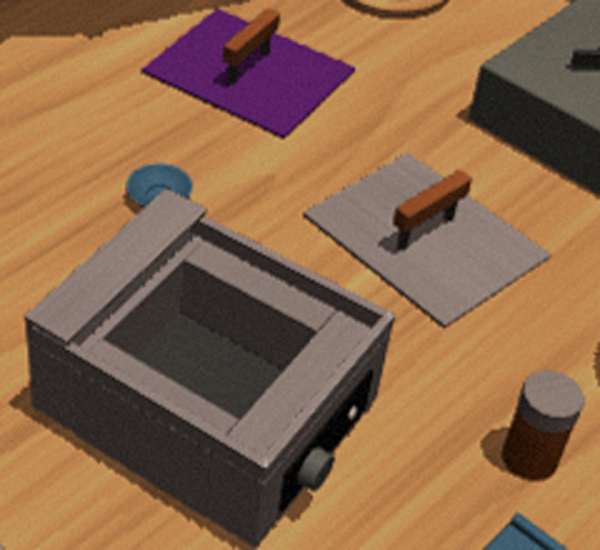

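The crop shows the bare-steel plate at scene (441,233) with a fitted outline of about 192×154 mm. That is the long lid, and the purple one is the look-alike. First I turn the tool by -71.4° in yaw.

```bash
cat >> h.py <<'E'
from scipy.spatial.transform import Rotation as Ro
def delta(tx,ty,tz,yaw,tilt=0):
    "remaining shift/turn in tool axes (mm, deg). tilt: lip-side edge low positive"
    o=r.get_obs();R=Ro.from_rotvec(o["orientation"])
    w=np.radians(yaw);y=np.array([np.cos(w),np.sin(w),0]);z=np.array([0,0,-1.])
    T=Ro.from_matrix(np.stack([np.cross(y,z),y,z],1))*Ro.from_euler('x',-tilt,degrees=True)
    print("clock",o["clock"],"tcp",o["tcp_pos"],"F",o["contact_force"],"w",o["grip_width"])
    print("shift mm",R.inv().apply(np.array([tx,ty,tz])-o["tcp_pos"])*1000,"turn",np.degrees((R.inv()*T).as_rotvec()))
WC=np.array([.557,-.0135]);WY=9.6
def warm(X,Z,tilt,dy=0):
    "bar centre at X,Z mm in warmer frame"
    t=np.radians(tilt);X=X+15*np.sin(t);Z=Z-15*np.cos(t);w=np.radians(WY)
    p=WC+np.array([np.cos(w),np.sin(w)])*X/1000+np.array([-np.sin(w),np.cos(w)])*dy/1000
    delta(p[0],p[1],.1+Z/1000,WY,tilt)
E
python3 -m jog '[{"rz":9},{"rz":9},{"rz":9},{"rz":9},{"rz":9},{"rz":9},{"rz":9},{"rz":8.5}]'
python3 -c "
from h import *
delta(.5515,.297,.15,-5)"
```

```text
clock 0.6 tcp [0.2708 0.6183 0.2313] F [-0.1637  0.2107 -0.2966] w 0.08525767551875499
shift mm [-386.0296 -181.7101   81.2865] turn [-0.0006 -0.003  71.3483]validation failed for argument at $[0]...
```

```bash

python3 -m jog '[{"fingers":0.085,"x":0,"y":0,"z":0,"rx":0,"ry":0,"rz":9},{"fingers":0.085,"x":0,"y":0,"z":0,"rx":0,"ry":0,"rz":9},{"fingers":0.085,"x":0,"y":0,"z":0,"rx":0,"ry":0,"rz":9},{"fingers":0.085,"x":0,"y":0,"z":0,"rx":0,"ry":0,"rz":9},{"fingers":0.085,"x":0,"y":0,"z":0,"rx":0,"ry":0,"rz":9},{"fingers":0.085,"x":0,"y":0,"z":0,"rx":0,"ry":0,"rz":9},{"fingers":0.085,"x":0,"y":0,"z":0,"rx":0,"ry":0,"rz":9},{"fingers":0.085,"x":0,"y":0,"z":0,"rx":0,"ry":0,"rz":8.5}]'; echo
python3 -c "
from h import *
delta(.5515,.297,.15,-5)"
```

```text
clock: 1.6
tcp_pos: [0.2707, 0.6184, 0.2313]
orientation: [-2.324, -2.114, -0.0]
contact_force: [0.1, -0.9, -0.4]
grip_width: 0.085
gripper_force: 0.0

clock 1.6 tcp [0.2707 0.6184 0.2313] F [ 0.0919 -0.946  -0.4463] w 0.08504946766166535
shift mm [-293.3444  309.9537   81.2981] turn [-0.0031 -0.0058 -0.4304]
```

```bash

python3 -m jog '[{"fingers":0.06,"x":-0.0366,"y":0.0387,"z":0.010,"rx":0,"ry":0,"rz":0},{"fingers":0.06,"x":-0.0366,"y":0.0387,"z":0.010,"rx":0,"ry":0,"rz":0},{"fingers":0.06,"x":-0.0366,"y":0.0387,"z":0.010,"rx":0,"ry":0,"rz":0},{"fingers":0.06,"x":-0.0366,"y":0.0387,"z":0.010,"rx":0,"ry":0,"rz":0},{"fingers":0.06,"x":-0.0366,"y":0.0387,"z":0.010,"rx":0,"ry":0,"rz":0},{"fingers":0.06,"x":-0.0366,"y":0.0387,"z":0.010,"rx":0,"ry":0,"rz":0},{"fingers":0.06,"x":-0.0366,"y":0.0387,"z":0.010,"rx":0,"ry":0,"rz":0},{"fingers":0.06,"x":-0.0366,"y":0.0387,"z":0.010,"rx":0,"ry":0,"rz":-0.4}]'; echo
python3 - <<'E'
from h import *
delta(.5515,.297,.15,-5)
p,P=cloud("wrist"); z=P[...,2]
m=near(P,.5515,.297,.07)&(z>.04)&(z<.08)
q=P[m]; print("bar",len(q),rect(q[:,:2]),np.percentile(q[:,2],[5,50,95]))
m=near(P,.5515,.297,.15)&(z<.02)&(cv2.cvtColor(p,cv2.COLOR_RGB2HSV)[...,1]<60)
m=cv2.morphologyEx(m.astype(np.uint8),cv2.MORPH_OPEN,np.ones((5,5)))>0
q=P[m]; print(" plate",len(q),rect(q[:,:2]))
for q in r.landmark_of("long_lid_bar","wrist"): print(q)
cv2.imwrite("pics/w1.png",p[:,:,::-1])
E
```

```text
clock: 2.6
tcp_pos: [0.5539, 0.2978, 0.1512]
orientation: [-2.311, -2.128, -0.001]
contact_force: [-0.1, 1.2, 0.6]
grip_width: 0.0598
gripper_force: 0.0

clock 2.6 tcp [0.5539 0.2978 0.1512] F [-0.1286  1.2263  0.552 ] w 0.05982400381112999
shift mm [-1.0375 -2.3199  1.2196] turn [ 0.0195 -0.0319  0.2816]
bar 3528 (array([555.5, 288.6]), array([89.3, 18.1]), 84.2) [0.0554 0.0578 0.059 ]
 plate 37873 (array([557.1, 285.2]), array([152.1, 191. ]), 84.3)
{'xyz': [0.5542, 0.2978, 0.0452], 'score': 0.88}
```

View pics/w1.png

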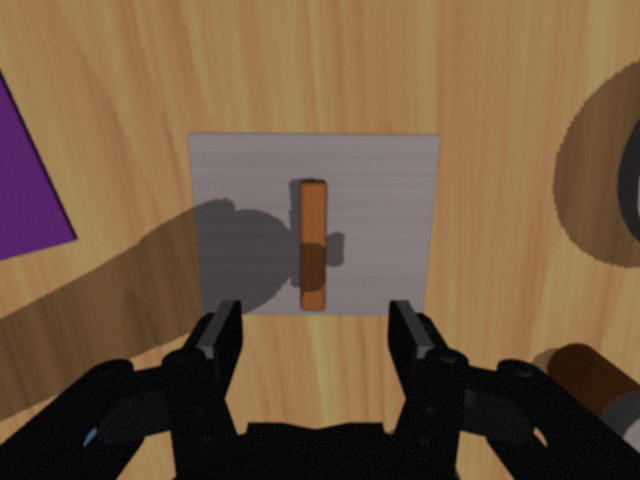

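The wrist view shows the steel plate at (200..437,133..315) with the bar at (313,245), between the fingers. The arm may still have been settling, so I re-measure at rest.

```bash
python3 - <<'E'
from h import *
p,P=cloud("wrist"); z=P[...,2]
delta(.553,.296,.033,-5.5)
m=near(P,.5535,.293,.07)&(z>.04)&(z<.08)
q=P[m]; print("bar",len(q),rect(q[:,:2]),np.percentile(q[:,2],[5,50,95]))
for q in r.landmark_of("long_lid_bar","wrist"): print(q)
E
```

```text
clock 2.75 tcp [0.555  0.2947 0.151 ] F [-1.1531  0.4842 -0.6009] w 0.06007337157065644
shift mm [  1.2924  -2.1813 118.0065] turn [0.0415 0.1092 0.3656]
bar 3559 (array([548. , 302.2]), array([89.3, 18. ]), 84.7) [0.0569 0.0588 0.06  ]
{'xyz': [0.5527, 0.3003, 0.0456], 'score': 0.57}
```

```bash

python3 -m jog '[{"fingers":0.05,"x":0.003,"y":-0.003,"z":0.03,"rx":0,"ry":0,"rz":0},{"fingers":0.05,"x":0,"y":0,"z":0.03,"rx":0,"ry":0,"rz":0},{"fingers":0.05,"x":0,"y":0,"z":0.03,"rx":0,"ry":0,"rz":0},{"fingers":0.05,"x":0,"y":0,"z":0.02,"rx":0,"ry":0,"rz":0},{"fingers":0.05,"x":0,"y":0,"z":0.008,"rx":0,"ry":0,"rz":0},{"fingers":0.05,"x":0,"y":0,"z":0,"rx":0,"ry":0,"rz":0},{"fingers":0.0,"x":0,"y":0,"z":0,"rx":0,"ry":0,"rz":0},{"fingers":0.0,"x":0,"y":0,"z":0,"rx":0,"ry":0,"rz":0}]' 70; echo
python3 -m jog '[{"fingers":0.0,"x":0,"y":0,"z":0,"rx":0,"ry":0,"rz":0},{"fingers":0.0,"x":0,"y":0,"z":0,"rx":0,"ry":0,"rz":0},{"fingers":0.0,"x":0,"y":0,"z":0,"rx":0,"ry":0,"rz":0}]'; echo
python3 -c "
from h import *
delta(.5515,.298,.033,-5.2)"
```

```text
clock: 3.8
tcp_pos: [0.5512, 0.3026, 0.0347]
orientation: [2.312, 2.127, 0.004]
contact_force: [-0.3, -1.0, -0.9]
grip_width: 0.0165
gripper_force: 68.5

clock: 4.18
tcp_pos: [0.5511, 0.3026, 0.0346]
orientation: [2.312, 2.127, 0.004]
contact_force: [-0.3, 0.2, 6.2]
grip_width: 0.0169
gripper_force: 69.8

clock 4.175 tcp [0.5511 0.3026 0.0346] F [-0.2808  0.1798  6.2003] w 0.016865496577507678
shift mm [-4.5117  0.7493  1.6308] turn [ 0.1049 -0.0896  0.4297]
```

```bash

python3 -m jog '[{"fingers":0.0,"x":0,"y":0,"z":-0.015,"rx":0,"ry":0,"rz":0},{"fingers":0.0,"x":0,"y":0,"z":-0.035,"rx":0,"ry":0,"rz":0},{"fingers":0.0,"x":0,"y":0,"z":-0.045,"rx":0,"ry":0,"rz":0},{"fingers":0.0,"x":0,"y":0,"z":-0.045,"rx":0,"ry":0,"rz":0},{"fingers":0.0,"x":0,"y":0,"z":-0.04,"rx":0,"ry":0,"rz":0},{"fingers":0.0,"x":0,"y":0,"z":-0.02,"rx":0,"ry":0,"rz":0},{"fingers":0.0,"x":0,"y":0,"z":0,"rx":0,"ry":0,"rz":0},{"fingers":0.0,"x":0,"y":0,"z":0,"rx":0,"ry":0,"rz":0}]' 70; echo
python3 -c "
from h import *
warm(18,150,16)
for c in ['scene','side','wrist']:
    p,P=cloud(c)
    if c!='side': cv2.imwrite(f'pics/l_{c}.png',p[:,:,::-1])
    print(c,[(np.round(q['xyz'],4),q['score']) for q in r.landmark_of('long_lid_bar',c)])
    z=P[...,2]; hsv=cv2.cvtColor(p,cv2.COLOR_RGB2HSV)
    m=near(P,.55,.30,.16)&(z>.185)&(z<.225)&(hsv[...,1]<60)
    m=cv2.morphologyEx(m.astype(np.uint8),cv2.MORPH_OPEN,np.ones((5,5)))>0
    q=P[m]; print(rect(q[:,:2]),np.median(q[:,2]))
    A=np.c_[q[:,:2],np.ones(len(q))]; print('plane',np.linalg.lstsq(A,q[:,2],rcond=None)[0])
"
```

```text
clock: 5.18
tcp_pos: [0.549, 0.3017, 0.2321]
orientation: [-2.311, -2.127, 0.004]
contact_force: [-0.0, 0.6, -3.8]
grip_width: 0.0168
gripper_force: 69.0

clock 5.175 tcp [0.549  0.3017 0.2321] F [-0.0237  0.5837 -3.8158] w 0.01681073161453254
shift mm [-308.012    55.444    -3.2241] turn [-16.0389   2.0639 -14.2447]
scene [(array([0.2513, 0.3645, 0.0472]), 0.69), (array([0.5482, 0.2967, 0.2436]), 0.59)]
(array([547.2, 295.7]), array([154.1, 191.6]), 85.1) 0.2034250533102432
plane [-0.0051 -0.0043  0.2075]
side [(array([0.5506, 0.2963, 0.2423]), 0.93), (array([0.252 , 0.3678, 0.0502]), 0.62), (array([ 0.578 , -0.2936,  0.0423]), 0.34)]
(array([549.3, 296.7]), array([154.1, 193.1]), 84.7) 0.20350956300109901
plane [-0.0022 -0.0004  0.2048]
wrist [(array([0.5524, 0.2997, 0.2395]), 0.68)]
(array([548., 297.]), array([149.3, 190.4]), 85.2) 0.2023419993320572
plane [-0.0045 -0.0031  0.2058]
```

View pics/l_scene.png

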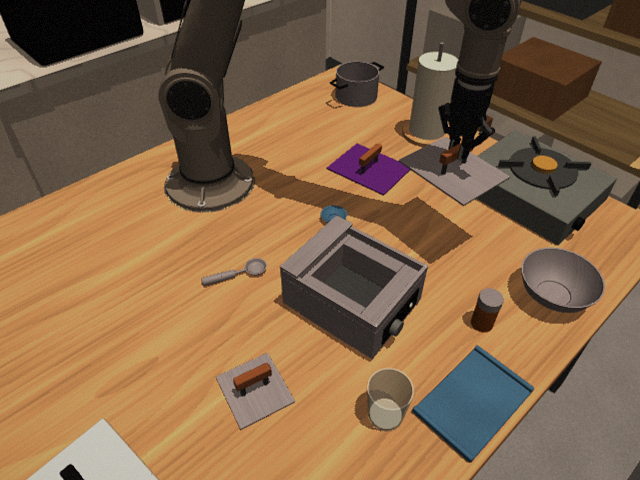

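The scene view shows the lid held level at (455,170), gripped by its bar; the TCP is about 5 mm to +y of the bar centre. Now I turn the yaw and tilt it, up here, then carry it.

```bash
sed -i 's/15\*np/13*np/g; s/WC=np.array.*;WY/WC=np.array([.5565,-.0142]);WY/' h.py
python3 -m jog '[{"fingers":0.0,"x":0,"y":0,"z":0,"rx":0,"ry":0,"rz":-7.2},{"fingers":0.0,"x":0,"y":0,"z":0,"rx":0,"ry":0,"rz":-7.2},{"fingers":0.0,"x":-0.05,"y":0,"z":0,"rx":0,"ry":0,"rz":0},{"fingers":0.0,"x":-0.06,"y":0,"z":0,"rx":0,"ry":0,"rz":0},{"fingers":0.0,"x":0,"y":0,"z":0,"rx":-8,"ry":0,"rz":0},{"fingers":0.0,"x":0,"y":0,"z":0,"rx":-8,"ry":0,"rz":0},{"fingers":0.0,"x":0,"y":0,"z":0,"rx":0,"ry":0,"rz":0}]'; echo
python3 -c "
from h import *
warm(18,150,16,5)"
```

```text
clock: 6.35
tcp_pos: [0.5655, 0.1928, 0.232]
orientation: [1.901, 2.253, 0.311]
contact_force: [-0.4, -0.3, -3.0]
grip_width: 0.0167
gripper_force: 69.6

clock 6.35 tcp [0.5655 0.1928 0.232 ] F [-0.3628 -0.3355 -2.9763] w 0.016687821990481383
shift mm [-197.5571  -19.7459  -11.2111] turn [-0.2612 -0.0133  0.0784]
```

```bash

python3 -m jog '[{"fingers":0.0,"x":-0.04,"y":-0.005,"z":-0.005,"rx":0,"ry":0,"rz":0},{"fingers":0.0,"x":-0.045,"y":-0.005,"z":-0.003,"rx":0,"ry":0,"rz":0},{"fingers":0.0,"x":-0.045,"y":-0.005,"z":-0.003,"rx":0,"ry":0,"rz":0},{"fingers":0.0,"x":-0.04,"y":-0.005,"z":0,"rx":0,"ry":0,"rz":0},{"fingers":0.0,"x":-0.0275,"y":0,"z":0,"rx":0,"ry":0,"rz":0},{"fingers":0.0,"x":0,"y":0,"z":0,"rx":0,"ry":0,"rz":0},{"fingers":0.0,"x":0,"y":0,"z":0,"rx":0,"ry":0,"rz":0}]'; echo
python3 - <<'E'
from h import *
warm(18,150,16,5); warm(18,100,16,5);warm(18,76,16,5);
for c in ['scene','side']:
    p,P=cloud(c); cv2.imwrite(f'pics/a_{c}.png',p[:,:,::-1])
    for t in ['long_lid_bar','warmer_seat','warmer_lip']: print(c,t,[(np.round(q['xyz'],4),q['score']) for q in r.landmark_of(t,c)])
    z=P[...,2]; hsv=cv2.cvtColor(p,cv2.COLOR_RGB2HSV)
    m=near(P,.57,-.012,.16)&(z>.15)&(z<.255)&(hsv[...,1]<60)
    m=cv2.morphologyEx(m.astype(np.uint8),cv2.MORPH_OPEN,np.ones((5,5)))>0
    q=P[m]; print(rect(q[:,:2]),np.percentile(q[:,2],[2,50,98]))
E
```

```text
clock: 7.22
tcp_pos: [0.5803, -0.004, 0.2385]
orientation: [1.9, 2.252, 0.316]
contact_force: [-0.0, -0.1, -4.4]
grip_width: 0.0171
gripper_force: 69.6

clock 7.225 tcp [ 0.5803 -0.004   0.2385] F [-0.0418 -0.1493 -4.4157] w 0.017090663288530948
shift mm [-1.0883 -3.7517 -0.0764] turn [-0.0628 -0.0508  0.0835]
clock 7.225 tcp [ 0.5803 -0.004   0.2385] F [-0.0418 -0.1493 -4.4157] w 0.017090663288530948
shift mm [ -1.1109 -17.4809  48.0018] turn [-0.0628 -0.0508  0.0835]
clock 7.225 tcp [ 0.5803 -0.004   0.2385] F [-0.0418 -0.1493 -4.4157] w 0.017090663288530948
shift mm [ -1.1218 -24.0709  71.0793] turn [-0.0628 -0.0508  0.0835]
scene long_lid_bar [(array([0.2517, 0.3668, 0.0493]), 0.97), (array([ 0.5784, -0.0104,  0.2499]), 0.82), (array([ 0.4854, -0.0255,  0.1271]), 0.63)]
scene warmer_seat [(array([ 0.5567, -0.0135,  0.1029]), 0.61)]
scene warmer_lip [(array([ 0.4833, -0.0253,  0.126 ]), 0.93)]
(array([586.9,  -8.7]), array([185.2, 152.6]), 10.0) [0.1868 0.2177 0.2368]
side long_lid_bar [(array([0.2502, 0.3616, 0.0492]), 0.6)]
side warmer_seat [(array([ 0.5543, -0.0123,  0.0998]), 0.85)]
side warmer_lip [(array([ 0.4875, -0.0242,  0.1275]), 0.8)]
(array([589.3,  -6.8]), array([188.3, 150.8]), 9.4) [0.1851 0.205  0.2366]
```

View pics/a_scene.png

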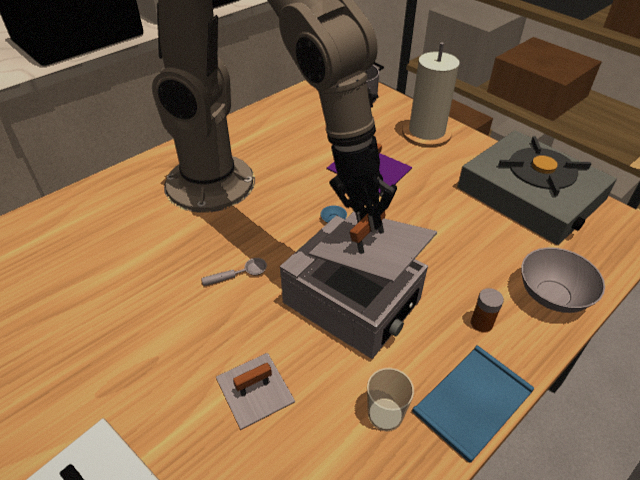

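The scene view shows the lid tilted over the warmer with its lip-side edge at about (310,255), beyond the lip, and aligned. Lower it.

```bash

python3 -m jog '[{"fingers":0.0,"x":-0.002,"y":-0.0037,"z":0,"rx":0,"ry":0,"rz":0},{"fingers":0.0,"x":0,"y":-0.005,"z":0.0173,"rx":0,"ry":0,"rz":0},{"fingers":0.0,"x":0,"y":-0.005,"z":0.0173,"rx":0,"ry":0,"rz":0},{"fingers":0.0,"x":0,"y":-0.005,"z":0.0173,"rx":0,"ry":0,"rz":0},{"fingers":0.0,"x":0,"y":-0.003,"z":0.0105,"rx":0,"ry":0,"rz":0},{"fingers":0.0,"x":0,"y":-0.0015,"z":0.006,"rx":0,"ry":0,"rz":0},{"fingers":0.0,"x":0,"y":0,"z":0,"rx":0,"ry":0,"rz":0},{"fingers":0.0,"x":0,"y":0,"z":0,"rx":0,"ry":0,"rz":0}]'; echo
python3 - <<'E'
from h import *
warm(18,77,16,4);warm(-16,77,16,4)
p,P=cloud('side'); q,_=cloud('scene')
cv2.imwrite('pics/b.png',np.hstack([cv2.resize(p[100:300,290:490],(400,400)),cv2.resize(q[190:370,250:430],(400,400))])[:,:,::-1])
E
```

```text
clock: 8.62
tcp_pos: [0.5771, -0.0073, 0.1668]
orientation: [1.899, 2.249, 0.317]
contact_force: [0.1, -0.8, -3.5]
grip_width: 0.017
gripper_force: 69.5

clock 8.625 tcp [ 0.5771 -0.0073  0.1668] F [ 0.1323 -0.8252 -3.5302] w 0.016992955096027794
shift mm [ 0.6772 -0.5241  2.2685] turn [ 0.0632 -0.0106  0.0394]
clock 8.625 tcp [ 0.5771 -0.0073  0.1668] F [ 0.1323 -0.8252 -3.5302] w 0.016992955096027794
shift mm [  0.7014 -33.1967  -7.1392] turn [ 0.0632 -0.0106  0.0394]
```

View pics/b.png

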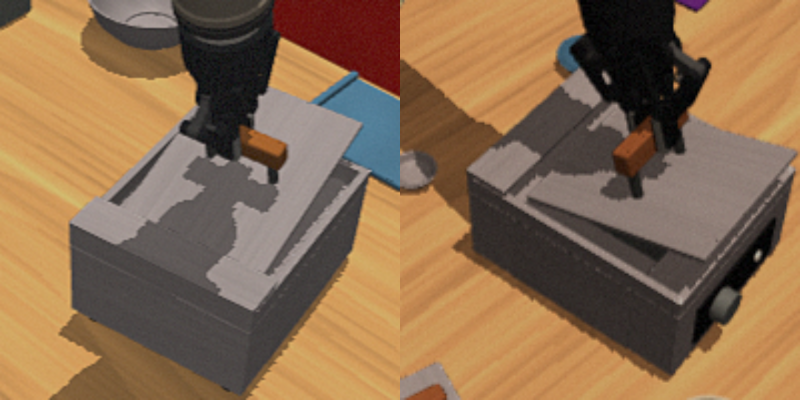

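The picture shows the low edge down inside the recess and beyond the lip, centred between the side walls, with no contact. Push it under the lip.

```bash

python3 -m jog '[{"fingers":0.0,"x":0.0005,"y":-0.005,"z":0.001,"rx":0,"ry":0,"rz":0},{"fingers":0.0,"x":0,"y":-0.0055,"z":-0.0015,"rx":0,"ry":0,"rz":0},{"fingers":0.0,"x":0,"y":-0.006,"z":-0.0017,"rx":0,"ry":0,"rz":0},{"fingers":0.0,"x":0,"y":-0.006,"z":-0.0017,"rx":0,"ry":0,"rz":0},{"fingers":0.0,"x":0,"y":-0.0055,"z":-0.0016,"rx":0,"ry":0,"rz":0},{"fingers":0.0,"x":0,"y":-0.005,"z":-0.0014,"rx":0,"ry":0,"rz":0},{"fingers":0.0,"x":0,"y":0,"z":0,"rx":0,"ry":0,"rz":0},{"fingers":0.0,"x":0,"y":0,"z":0,"rx":0,"ry":0,"rz":0}]'; echo
python3 - <<'E'
from h import *
warm(-16,76,16,4);warm(-13,71,12,4)
E
```

```text
clock: 9.72
tcp_pos: [0.5437, -0.0123, 0.1639]
orientation: [1.899, 2.25, 0.317]
contact_force: [0.1, 0.5, -4.2]
grip_width: 0.0167
gripper_force: 69.6

clock 9.725 tcp [ 0.5437 -0.0123  0.1639] F [ 0.0574  0.4836 -4.1703] w 0.016687125860540428
shift mm [ 0.022  -0.2003  0.3652] turn [ 0.0278 -0.0146  0.0553]
clock 9.725 tcp [ 0.5437 -0.0123  0.1639] F [ 0.0574  0.4836 -4.1703] w 0.016687125860540428
shift mm [0.02   0.3958 5.967 ] turn [ 4.0278 -0.0127  0.0558]
```

```bash

python3 -m jog '[{"fingers":0.0,"x":0,"y":0.0005,"z":0.0084,"rx":4,"ry":0,"rz":0},{"fingers":0.0,"x":0,"y":0,"z":0,"rx":0,"ry":0,"rz":0},{"fingers":0.0,"x":0,"y":0.0022,"z":0.0067,"rx":4,"ry":0,"rz":0},{"fingers":0.0,"x":0,"y":0,"z":0,"rx":0,"ry":0,"rz":0},{"fingers":0.0,"x":0,"y":0,"z":0,"rx":0,"ry":0,"rz":0}]'; echo
python3 - <<'E'
from h import *
warm(-7.6,62.8,8,4);warm(-3.6,56.5,4,4)
E
```

```text
clock: 10.35
tcp_pos: [0.5492, -0.0116, 0.1497]
orientation: [1.966, 2.327, 0.164]
contact_force: [0.3, 0.2, -4.1]
grip_width: 0.0169
gripper_force: 69.7

clock 10.35 tcp [ 0.5492 -0.0116  0.1497] F [ 0.2647  0.2304 -4.0656] w 0.016893694927346426
shift mm [ 0.2349  0.9693 -0.1311] turn [ 0.0641 -0.0066  0.0274]
clock 10.35 tcp [ 0.5492 -0.0116  0.1497] F [ 0.2647  0.2304 -4.0656] w 0.016893694927346426
shift mm [0.2331 3.1392 6.6351] turn [ 4.0641 -0.0056  0.0276]
```

```bash

python3 -m jog '[{"fingers":0.0,"x":0,"y":0.0025,"z":0.0066,"rx":4,"ry":0,"rz":0},{"fingers":0.0,"x":0,"y":0,"z":0,"rx":0,"ry":0,"rz":0},{"fingers":0.0,"x":0,"y":0.0022,"z":0.006,"rx":4,"ry":0,"rz":0},{"fingers":0.0,"x":0,"y":0,"z":0,"rx":0,"ry":0,"rz":0},{"fingers":0.0,"x":0,"y":0,"z":0,"rx":0,"ry":0,"rz":0}]'; echo
python3 - <<'E'
from h import *
warm(0,48,0,4)
for c in ['scene','side']:
    p,P=cloud(c); z=P[...,2]
    m=near(P,.5565,-.0142,.06)&(z>.10)&(z<.125); q=P[m]; print(c,np.percentile(q[:,2],[10,50,90]))
    A=np.c_[q[:,:2],np.ones(len(q))]; print('plane',np.linalg.lstsq(A,q[:,2],rcond=None)[0])
    for t in ['long_lid_bar','warmer_seat']: print(c,t,[(np.round(q['xyz'],4),q['score']) for q in r.landmark_of(t,c)])
E
```

```text
clock: 10.98
tcp_pos: [0.555, -0.0106, 0.1378]
orientation: [2.027, 2.399, 0.002]
contact_force: [-0.6, 0.6, -4.1]
grip_width: 0.0172
gripper_force: 69.7

clock 10.975 tcp [ 0.555  -0.0106  0.1378] F [-0.6157  0.6136 -4.138 ] w 0.01722479847215738
shift mm [0.2435 0.8858 2.781 ] turn [ 0.0846 -0.0076  0.0245]
scene [0.1075 0.1093 0.1114]
plane [-0.0009 -0.0052  0.1098]
scene long_lid_bar [(array([ 0.5568, -0.0177,  0.1525]), 0.82)]
scene warmer_seat []
side [0.1081 0.1099 0.1118]
plane [0.0028 0.002  0.1087]
side long_lid_bar [(array([0.2479, 0.3639, 0.0505]), 0.9), (array([ 0.5553, -0.0145,  0.1539]), 0.8)]
side warmer_seat []
```

The lid is level, about 3 mm above the ledge. Lower it to contact.

```bash

python3 -m jog '[{"fingers":0.0,"x":0,"y":0,"z":0.0015,"rx":0,"ry":0,"rz":0},{"fingers":0.0,"x":0,"y":0,"z":0.001,"rx":0,"ry":0,"rz":0},{"fingers":0.0,"x":0,"y":0,"z":0.0005,"rx":0,"ry":0,"rz":0},{"fingers":0.0,"x":0,"y":0,"z":0,"rx":0,"ry":0,"rz":0},{"fingers":0.0,"x":0,"y":0,"z":0,"rx":0,"ry":0,"rz":0}]'; echo
python3 -c "
from h import *
warm(0,48,0,4)"
```

```text
clock: 11.9
tcp_pos: [0.5556, -0.0104, 0.1347]
orientation: [2.027, 2.4, 0.0]
contact_force: [-0.2, -0.2, -3.1]
grip_width: 0.0168
gripper_force: 69.7

clock 11.9 tcp [ 0.5556 -0.0104  0.1347] F [-0.1687 -0.2472 -3.1143] w 0.016807207264557714
shift mm [ 0.0766  0.2137 -0.2908] turn [0.0067 0.0012 0.0496]
```

```bash

python3 -m jog '[{"fingers":0.0,"x":0,"y":0,"z":0.0008,"rx":0,"ry":0,"rz":0},{"fingers":0.0,"x":0,"y":0,"z":0.0005,"rx":0,"ry":0,"rz":0},{"fingers":0.0,"x":0,"y":0,"z":0,"rx":0,"ry":0,"rz":0},{"fingers":0.0,"x":0,"y":0,"z":0,"rx":0,"ry":0,"rz":0}]'
```

```text
clock: 12.4
tcp_pos: [0.5557, -0.0104, 0.1346]
orientation: [-2.027, -2.4, -0.001]
contact_force: [-5.4, 0.5, 9.5]
grip_width: 0.0167
gripper_force: 71.6
```

In contact at seat height. Release, and back off.

```bash

python3 -m jog '[{"fingers":0.04,"x":0,"y":0,"z":0,"rx":0,"ry":0,"rz":0},{"fingers":0.04,"x":0,"y":0,"z":0,"rx":0,"ry":0,"rz":0},{"fingers":0.04,"x":0,"y":0,"z":0,"rx":0,"ry":0,"rz":0},{"fingers":0.04,"x":0,"y":0,"z":-0.02,"rx":0,"ry":0,"rz":0},{"fingers":0.04,"x":0,"y":0,"z":-0.04,"rx":0,"ry":0,"rz":0},{"fingers":0.04,"x":0,"y":0,"z":-0.05,"rx":0,"ry":0,"rz":0},{"fingers":0.04,"x":0,"y":0,"z":-0.04,"rx":0,"ry":0,"rz":0},{"fingers":0.04,"x":0,"y":0,"z":0,"rx":0,"ry":0,"rz":0}]'
python3 - <<'E'
from h import *
I=[]
for c in ['scene','side']:
    p,P=cloud(c); z=P[...,2]
    m=near(P,.5565,-.0142,.06)&(z>.095)&(z<.12); q=P[m]; print(c,np.percentile(q[:,2],[10,50,90]))
    A=np.c_[q[:,:2],np.ones(len(q))]; print('plane',np.linalg.lstsq(A,q[:,2],rcond=None)[0])
    m=near(P,.5565,-.0142,.07)&(z>.14)&(z<.17); q=P[m]; print('bar',rect(q[:,:2]),np.percentile(q[:,2],90))
    for t in ['long_lid_bar']: print(c,t,[(np.round(q['xyz'],4),q['score']) for q in r.landmark_of(t,c)])
    I.append(cv2.resize(p[190:370,250:430] if c=='scene' else p[110:310,300:500],(400,400)))
cv2.imwrite('pics/f.png',np.hstack(I)[:,:,::-1])
print(r.get_obs()["contact_force"])
E
```

```text
clock: 13.4
tcp_pos: [0.5576, -0.0105, 0.2867]
orientation: [2.024, 2.397, 0.008]
contact_force: [0.6, -0.4, -0.6]
grip_width: 0.0398
gripper_force: 0.0
scene [0.1043 0.1062 0.1082]
plane [-0.0027 -0.0012  0.1079]
bar (array([555.1, -16.8]), array([19.8, 91.4]), 10.0) 0.16122244697286695
scene long_lid_bar [(array([ 0.5589, -0.017 ,  0.1473]), 0.67)]
side [0.1048 0.1066 0.1085]
plane [0.0041 0.0009 0.1045]
bar (array([555.7, -15.5]), array([23.6, 90. ]), 10.8) 0.16144486420461363
side long_lid_bar [(array([0.2505, 0.3619, 0.0491]), 0.76), (array([ 0.5571, -0.0109,  0.1497]), 0.67), (array([ 0.5789, -0.2915,  0.0429]), 0.23)]
[-0.801   0.2362 -0.4568]
```

View pics/f.png

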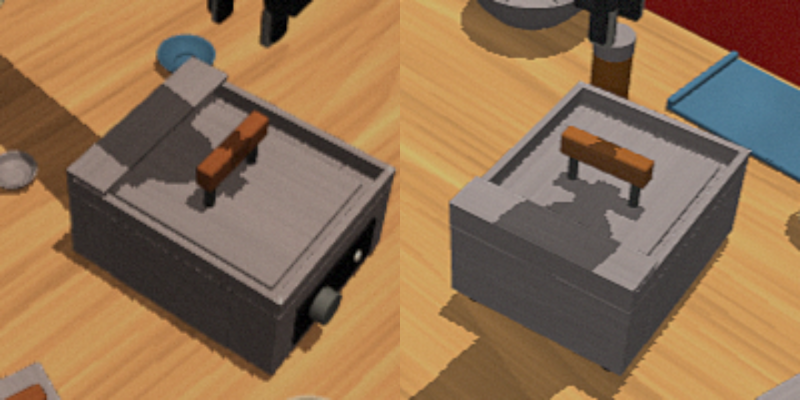

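The lid lies flat on the ledge: its top is at 0.106 m and its lip-side edge is under the lip. The bar is centred within about 2 mm, and the gripper is clear.

```bash
python3 -c "
from bench import r
print(r.hand_in())"
```

```text
the job is handed in; nothing more can be done
None
```

The long lid is hooked under the lip and lies flat on the warmer's ledge, released, with the bar centre within about 2 mm of the seat centre by the cameras; I never went near the small lid, and I handed the job in at about 13.6 s without seeing a verdict.

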